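# Set a T-slot clamp on a casting

### The job

Clamp the casting to the slotted plate. Push the clamp, head down, out of the entry pocket and along the slot, swing its strap clockwise until it lies square to the slot with its tip over the middle of the casting's raised pad, then tighten the knob clockwise down to its stop, and let go. Do not shove the casting out of its place.

Things in the scene. Friction and masses are not known exactly. Their poses are not given: they have to be found in the camera images.
- plate: Fixed steel plate on the bench, 260 mm (x) by 220 mm (y from -130 to +90), top face 34 mm above the bench. A T-slot runs along its x axis at y = 0: throat 18 mm wide, lips 10 mm thick, cavity under them 36 mm wide; shut at x = +120. A 14 mm high, 12 mm wide fence runs along the -y edge. Origin: underside, on the slot's centre line, mid-length; z up.
- slot_mouth (a point): Where the T-slot begins, at the plate's top face, x = -70 mm in the plate's frame. On its -x side lies the entry pocket (x -130 to -70), open above and at its end, where the clamp starts: 36 mm wide as far as x = -100, then narrowing like a funnel to the 18 mm throat. Axes as the plate's.
- clamp: Loose dark steel clamp, 0.45 to 0.65 kg. A flat shoe (x -42 to +18, y +-26, 14 mm high) stands on the plate; a strap above it points along +x, a knob is on top. Origin: on the stem's axis, at the shoe's underside (plate top level); z up. Starts with the strap between 18 degrees clockwise and 6 anticlockwise of the plate's +x. Until tightened, 1 to 4 N slide or turn it.
- t_head (a point): Middle of the clamp's T-head, 15 mm under the shoe on the 16.5 mm thick stem. 34.6 mm long (clamp x), 28 mm wide, 8 mm thick. It passes under the slot's lips but not up between them; two opposite corners are cut away, so in the slot it turns clockwise from above from lengthwise to square and stops there, 4 to 8 degrees beyond. Pushed on at this stop, the clamp slides along the slot.
- strap_tip (a point): Working point under the strap's tip: 54 mm from the stem's axis, on the underside. Axes as the clamp's. The strap runs from x = -13 to +65 mm of the clamp, is 22 mm wide and 14 mm high (a 3 mm rib across its top near the tip), its underside 26 mm above the plate's top when loose.
- knob_grip (a point): Middle of the knob's grip, on the stem's axis, 60 mm above the plate's top when loose. The grip is an upright black bar 46 mm long (its x), 12 mm thick (its y), 26 mm high (13 mm above and below this point); the strap's top is 20 mm below this point. These axes turn with the knob.
- knob (a joint): Turn of the knob in rad against the strap: 0 fully loose, growing clockwise seen from above, to its stop at 1.3, where the clamp is tight on the pad. Starts between 0 and 0.25. Strap and knob sink 4.2 mm per rad. Friction 0.07 N m (it turns the loose clamp along), rising to about 0.15 near the stop (only the last 0.2 rad load the pad); stays where it is left.
- casting: Loose aluminium bearing block, 0.7 to 1 kg, on the plate on the -y side of the slot, its back to the fence: foot 80 by 80 by 18 mm, front edge (casting +y) 36 mm from the slot's centre line; bearing housing 61 mm high on the rear half (casting y below -6 mm). Origin: centre of its underside; axes parallel to the plate's.
- pad (a point): Centre of the top of the casting's raised pad: 34 mm along the slot, 30 mm across it, 4.5 mm higher than the foot, 22.5 mm above the plate's top, 54 mm from the slot's centre line. Axes as the casting's.

How it is judged:
At the end, for the whole second after the job is handed in: The clamp stands in the slot with its strap square to it within 15 degrees, its tip within 12 mm of the middle of the casting's pad, tightened so that it presses the casting with more than 4 N by itself; the casting is upright and within 10 mm of where it stood; nothing moves (angle between the x axis of clamp and the y axis of plate, either way round below 0.26 rad and horizontal distance between strap_tip and pad below 0.012 m and y of strap_tip in the frame of plate below -0.04 m and contact force between clamp and casting above 4 N and angle between clamp's own z axis and vertical below 0.1 rad and angle between casting's own z axis and vertical below 0.05 rad and distance of casting from where it was at the start of the episode below 0.01 m and linear speed of clamp below 0.01 m/s); the robot touches nothing.
It fails at once if the casting is shoved more than 20 mm or tipped (distance of casting from where it was at the start of the episode above 0.02 m or angle between casting's own z axis and vertical above 0.2 rad).
It also fails if it takes over 61 s, if anything falls off the work surface, if the arm or the gripper's body presses on something with over 40 N, if the wrist force passes 120 N, or if a joint passes its speed limit or range.

### The arm

A 6-joint arm with a two-finger parallel gripper is mounted at the origin on the work surface. World frame = base frame: x ahead of the robot, y to its left, z up, the work surface at z = 0. Lengths are in m, angles in rad, forces in N, time in s.
With the tool pointing down it reaches from about 0.375 to 0.925 m from the base axis. Payload 5.7 kg.
Tool frame: the origin (TCP) lies midway between the tips of the shut fingers; the grasp point (between the pads) lies 19 mm behind it; y points along the fingers, x is the direction in which the jaws open and shut, and the axes are right-handed (so a half turn about y gives the same grasp; the last joint's range is limited). The gripper opens to 85 mm and grips with 20 to 120 N. Pads are 22 mm wide; open, the fingers measure 114 mm over their backs; the gripper's body (76 mm by 85 mm) begins 54 mm behind the grasp point. The pads swing forward as they close: fully open they stand 13 mm farther back than shut.
Start: joints at [1.089, 0.359, 1.51, -0, 1.272, -0.115], TCP at [0.215, 0.56, 0.231] pointing down, gripper open.
Joint ranges: [-2.97, 2.97], [-1.01, 2.36], [0.21, 2.38], [-0.96, 4.11], [0.2, 2.71], [-2.98, 2.98]. Speed limits (rad/s): [2.39, 2.39, 3.14, 3.14, 3.14, 3.14].

### API

Orientations are given as a unit quaternion [x, y, z, w].
In Python, from rig import sense, vision, ticket gives the robot as it stands.
- The arm moves only by the tool move_arm, never from a script. Its arguments are lists of equal length, an entry for each row: "rot": the turn, a rotation vector about the tool's x, y, z in units of 6 degrees (1.0 is 6 degrees), a list of three; "dp": the shift along the tool's x, y, z in units of 30 mm (1.0 is 30 mm), a list of three; "jaw": the closure, from 0 (fully open) to 1 (shut). In form: {"rot": [[ax, ay, az], ...], "dp": [[tx, ty, tz], ...], "jaw": [jaw, ...]}. A call has 1 to 10 rows; each row shifts and turns the commanded pose from where the row before left it, along the tool's axes as they then stand; what a row does not reach is not made up. A row lasts 1/12 s, in which the tool goes at most 41.7 mm and 7.16 degrees, less where a joint would pass 70% of its speed; a pose out of reach is approached as far as the arm can. A call is refused whole if a number of a shift passes 1 or a number of a turn 1, either way. A call with a gripper value outside its range is refused whole. The fingers move at their own pace and stop on an object; "force" is the grip in N (left out, the last holds). Time passes only in rows, so rows that do not move let the fingers close. It gives the time, the measured TCP pose, the force and the opening at its end, in the units of the state.
- sense(): the state, without advancing time (a new reading comes with each control period).
- vision.camera(name): name is "scene" or "top"; returns a dict with "pixels" (420x560x3 uint8, red, green, blue), "z_map" (420x560 float32, m along the optical axis (not along the pixel's ray), 0 where there is no reading), "K" (3x3 intrinsics, pixels), "D" ([k1, k2, p1, p2, k3] as OpenCV has them; the pictures are not rectified), "world_to_cam" (4x4, takes a point from world to camera coordinates). Camera axes: x right, y down, z forward; pixel columns grow to the right and rows downward; lengths in m; the calibration is good to about 2 mm. A picture is of the moment at which its call begins.
- ticket.close_job(): hands the job in, once; it reports no verdict.
The state is a dict: "clock": time; "q": joint angles; "qvel": joint speeds; "tau": joint torques, N m; "eef_pos": TCP position; "eef_rot": TCP orientation; "force": force on the tool from outside, world axes, zero at the start; "ft_torque": the same for the moment, N m; "width": finger opening in m.
Only numpy, scipy, OpenCV 4.12 (cv2) and the standard library are available. Lean on these libraries where they do the work, as an engineer would, in place of code of your own. Each camera call takes 0.05 s, during which the arm holds its last target.

## Working session

There is one attempt and no reset: what is moved stays moved. The work goes in short steps, Python scripts to look and compute and a tool call to move; the robot and the scene stay as the last step left them, time stands still between calls to the robot, and variables do not carry over. Pictures are saved under pics/ and viewed, and the job is handed in when it is done.

Besides the shell and the picture viewer there is one more tool, called after "Call:" by a JSON object that holds its "method" and its "body". move_arm: Moves the arm, as the interface text tells. Its arguments: {"type":"object","properties":{"rot":{"type":"array"},"dp":{"type":"array"},"jaw":{"type":"array"},"force":{"type":"number"}},"required":["rot","dp","jaw"]}

```bash
ls; mkdir -p pics; cat > h.py <<'E'
import numpy as np, cv2, pickle
from rig import sense, vision, ticket
def shot(name,fn):
    c=vision.camera(name); cv2.imwrite('pics/'+fn+'.png',c['pixels'][:,:,::-1]); pickle.dump(c,open('pics/'+fn+'.pkl','wb')); return c
def cloud(c):
    h,w=c['z_map'].shape; K=np.array(c['K'],float); D=np.array(c['D'],float)
    u,v=np.meshgrid(np.arange(w),np.arange(h)); p=np.stack([u,v],-1).reshape(-1,1,2).astype(np.float64)
    n=cv2.undistortPoints(p,K,D).reshape(h,w,2); z=c['z_map'].astype(float)
    P=np.stack([n[...,0]*z,n[...,1]*z,z],-1); T=np.linalg.inv(np.array(c['world_to_cam']))
    W=P@T[:3,:3].T+T[:3,3]; W[z==0]=np.nan; return W
def proj(c,X):
    T=np.array(c['world_to_cam']);X=np.atleast_2d(X).astype(float)
    r,_=cv2.Rodrigues(T[:3,:3]); return cv2.projectPoints(X,r,T[:3,3],np.array(c['K'],float),np.array(c['D'],float))[0].reshape(-1,2)
E
python3 - <<'E'
from h import *
for n in('scene','top'):
    c=shot(n,n+'0'); W=cloud(c); print(n,c['K'],c['D'],c['world_to_cam'])
print(sense())
E
```

```text
pics
scene [[505.38052268   0.         279.52098335]
 [  0.         505.38052268 212.50047758]
 [  0.           0.           1.        ]] [-0.1115584  0.         0.         0.         0.       ] [[ 0.83495603  0.55006035  0.01679398 -0.49802597]
 [ 0.32442164 -0.46734224 -0.82240004 -0.06833963]
 [-0.44452112  0.69211621 -0.5686617   0.90737324]
 [ 0.          0.          0.          1.        ]]
top [[398.21061044   0.         276.96361011]
 [  0.         398.21061044 207.71882182]
 [  0.           0.           1.        ]] [-0.02333065  0.          0.          0.          0.        ] [[-0.02210376 -0.99964305  0.01500681  0.06444324]
 [-0.99636072  0.02079024 -0.08266244  0.58014064]
 [ 0.08232094 -0.01677935 -0.99646461  0.70020454]
 [ 0.          0.          0.          1.        ]]
{'clock': 0.1, 'q': array([ 1.08889258e+00,  3.59419036e-01,  1.51138066e+00, -4.79863767e-06,
        1.27250786e+00, -1.15103779e-01]), 'qvel': array([ 1.30398021e-03, -2.22317004e-03, -2.10449381e-03,  2.31106430e-04,
       -9.87120500e-05,  3.85463998e-04]), 'tau': array([ 9.88339548e-05, -5.28658676e+01, -2.79349279e+01,  2.27952057e-08,
        5.09072270e-03,  4.50828145e-05]), 'eef_pos': array([0.21488677, 0.55950594, 0.23052447]), 'eef_rot': array([ 0.58308606,  0.39989304, -0.40096322, -0.58251583]), 'force': array([ 0.62639021,  0.25522808, -0.19545501]), 'ft_torque': array([ 0.00375461,  0.04383775, -0.00792592]), 'width': 0.08511408941849295}
```

View pics/scene0.png

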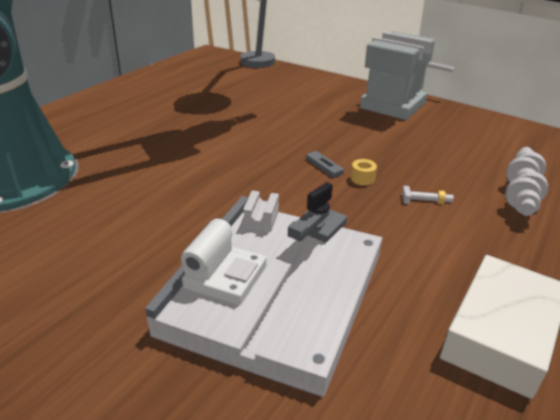

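View pics/top0.png

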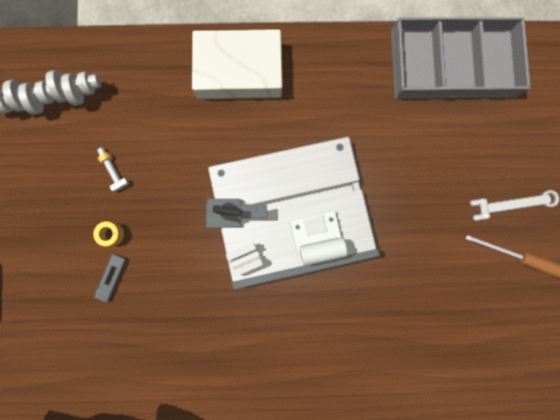

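```bash
python3 - <<'E'
from h import *
from scipy.spatial.transform import Rotation as R
for n in('scene','top'):
    c=pickle.load(open(f'pics/{n}0.pkl','rb')); W=cloud(c); z=W[...,2]
    print(n,np.nanmedian(z),[ (round(a,3),int(((z>a)&(z<a+.004)).sum())) for a in np.arange(0,.14,.004)])
print(R.from_quat([ 0.58308606,  0.39989304, -0.40096322, -0.58251583]).as_matrix().round(3))
E
```

```text
scene 0.0002036735037574955 [(np.float64(0.0), 59102), (np.float64(0.004), 1605), (np.float64(0.008), 3225), (np.float64(0.012), 2334), (np.float64(0.016), 1773), (np.float64(0.02), 1702), (np.float64(0.024), 1660), (np.float64(0.028), 2081), (np.float64(0.032), 17139), (np.float64(0.036), 1531), (np.float64(0.04), 1540), (np.float64(0.044), 2380), (np.float64(0.048), 10621), (np.float64(0.052), 1699), (np.float64(0.056), 1268), (np.float64(0.06), 923), (np.float64(0.064), 985), (np.float64(0.068), 901), (np.float64(0.072), 974), (np.float64(0.076), 856), (np.float64(0.08), 809), (np.float64(0.084), 754), (np.float64(0.088), 854), (np.float64(0.092), 1049), (np.float64(0.096), 531), (np.float64(0.1), 524), (np.float64(0.104), 609), (np.float64(0.108), 463), (np.float64(0.112), 457), (np.float64(0.116), 426), (np.float64(0.12), 437), (np.float64(0.124), 424), (np.float64(0.128), 400), (np.float64(0.132), 409), (np.float64(0.136), 418)]
top 0.0010799776567869124 [(np.float64(0.0), 133257), (np.float64(0.004), 6357), (np.float64(0.008), 2472), (np.float64(0.012), 1456), (np.float64(0.016), 881), (np.float64(0.02), 752), (np.float64(0.024), 938), (np.float64(0.028), 1050), (np.float64(0.032), 10193), (np.float64(0.036), 3134), (np.float64(0.04), 1061), (np.float64(0.044), 2002), (np.float64(0.048), 5882), (np.float64(0.052), 2431), (np.float64(0.056), 686), (np.float64(0.06), 358), (np.float64(0.064), 106), (np.float64(0.068), 304), (np.float64(0.072), 240), (np.float64(0.076), 147), (np.float64(0.08), 134), (np.float64(0.084), 118), (np.float64(0.088), 215), (np.float64(0.092), 471), (np.float64(0.096), 90), (np.float64(0.1), 9), (np.float64(0.104), 161), (np.float64(0.108), 35), (np.float64(0.112), 0), (np.float64(0.116), 0), (np.float64(0.12), 0), (np.float64(0.124), 0), (np.float64(0.128), 0), (np.float64(0.132), 0), (np.float64(0.136), 0)]
[[ 0.359 -0.001 -0.933]
 [ 0.933 -0.002  0.359]
 [-0.002 -1.     0.   ]]
```

```bash
python3 - <<'E'
from h import *
for n in('scene','top'):
    c=pickle.load(open(f'pics/{n}0.pkl','rb')); W=cloud(c); P=W.reshape(-1,3); C=c['pixels'].reshape(-1,3)
    reg=(P[:,0]>.35)&(P[:,0]<.8)&(P[:,1]>-.2)&(P[:,1]<.3)
    # plate top via projection of pixel region
    m=(abs(W[...,2]-.034)<.004)
    k=cv2.morphologyEx(m.astype(np.uint8),cv2.MORPH_OPEN,np.ones((3,3)))
    nl,l,s,_=cv2.connectedComponentsWithStats(k)
    order=np.argsort(-s[1:,4])[:3]+1
    for i in order:
        q=W[l==i]; r=cv2.minAreaRect(q[:,:2].astype(np.float32)*1000); print(n,s[i],r,q[:,2].mean(), cv2.boxPoints(r).round(1).tolist())
    m=(P[:,2]>.08)&(P[:,2]<.12)&reg
    print('high dark', P[m&(C.mean(1)<60)].mean(0),(m&(C.mean(1)<60)).sum())
c=pickle.load(open('pics/top0.pkl','rb'))
im=cv2.resize(c['pixels'][120:300,190:400,::-1],None,fx=3.8,fy=3.3,interpolation=cv2.INTER_CUBIC); im=cv2.resize(c['pixels'][125:295,195:390,::-1],None,fx=3.5,fy=3.5,interpolation=cv2.INTER_CUBIC); cv2.imwrite('pics/topz.png',im)
c=pickle.load(open('pics/scene0.pkl','rb'))
cv2.imwrite('pics/scz.png',cv2.resize(c['pixels'][170:390,140:390,::-1],None,fx=2.7,fy=2.7,interpolation=cv2.INTER_CUBIC))
E
```

```text
scene [ 256  228  126  151 9641] ((641.4528198242188, 38.834144592285156), (82.16629028320312, 263.3393859863281), 11.3064603805542) 0.03366247610248457 [[575.4000244140625, 159.89999389648438], [627.0, -98.30000305175781], [707.5999755859375, -82.19999694824219], [655.9000244140625, 176.0]]
scene [ 147  212  156  139 7249] ((525.7158203125, 14.831001281738281), (121.14494323730469, 263.0776062011719), 10.9542875289917) 0.0337717556908365 [[441.29998779296875, 132.5], [491.20001220703125, -125.80000305175781], [610.2000122070312, -102.80000305175781], [560.2000122070312, 155.5]]
scene [446 338  96  44 494] ((849.8720703125, 39.385948181152344), (4.047469139099121, 108.97659301757812), 89.92031860351562) 0.03387532578475016 [[795.4000244140625, 37.400001525878906], [904.4000244140625, 37.29999923706055], [904.4000244140625, 41.29999923706055], [795.4000244140625, 41.5]]
high dark [0.5749512  0.12805095 0.09568241] 499
top [ 210  137  148   67 6054] ((643.263916015625, 38.81171417236328), (81.6926498413086, 259.0904235839844), 11.307483673095703) 0.034932884103808 [[577.7999877929688, 157.8000030517578], [628.5999755859375, -96.19999694824219], [708.7000122070312, -80.19999694824219], [657.9000244140625, 173.89999389648438]]
top [ 222  191  153   90 5607] ((532.0740966796875, 17.228553771972656), (109.46918487548828, 260.5677490234375), 11.40517520904541) 0.034853017550922454 [[452.70001220703125, 134.10000610351562], [504.20001220703125, -121.30000305175781], [611.5, -99.69999694824219], [560.0, 155.8000030517578]]
top [417  22   6   3  18] ((925.1701049804688, -225.2620391845703), (1.9361475706100464, 11.558700561523438), 1.7752288579940796) 0.03354652962417183 [[924.0, -219.5], [924.4000244140625, -231.10000610351562], [926.2999877929688, -231.0], [926.0, -219.5]]
high dark [0.56774596 0.13809939 0.09981617] 19
```

View pics/topz.png

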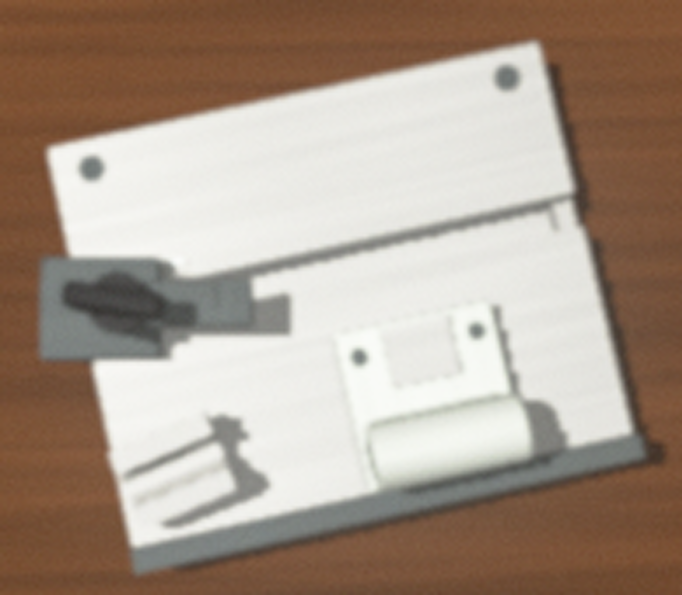

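View pics/scz.png

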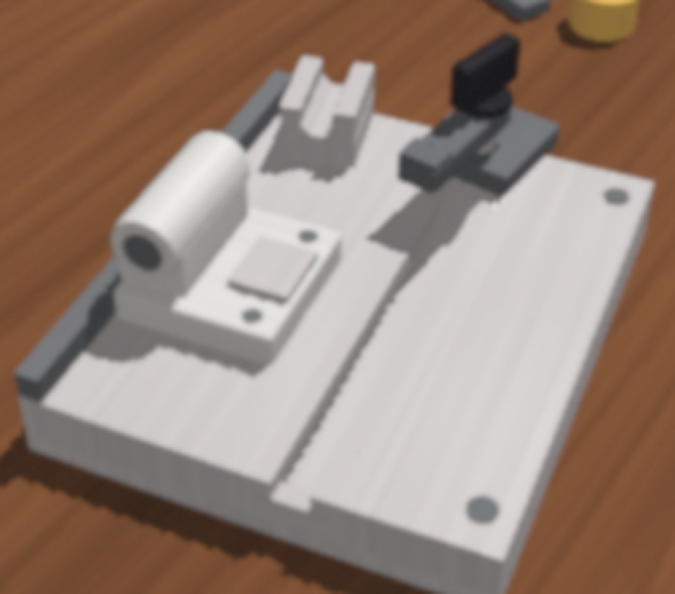

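```bash
cat >> h.py <<'E'
yaw=np.deg2rad(-78.7); U=np.array([np.cos(yaw),np.sin(yaw)]); V=np.array([-U[1],U[0]]); O=np.array([.5940,.0292])
def toplate(W):
    d=W[...,:2]-O; return np.stack([d@U,d@V,W[...,2]-.034],-1)*1000
def toworld(p):
    p=np.asarray(p,float)/1000; return np.r_[O+p[0]*U+p[1]*V,p[2]+.034]
E
python3 - <<'E'
from h import *
def rect(q,lab):
    r=cv2.minAreaRect(q[:,:2].astype(np.float32)); print(lab,len(q),np.round(r[0],1),np.round(r[1],1),round(r[2],1),'z',q[:,2].mean().round(1),'med',np.median(q,0).round(1),'pct',np.percentile(q,[2,98],axis=0).round(1).tolist())
for n in('scene','top'):
    c=pickle.load(open(f'pics/{n}0.pkl','rb')); p=toplate(cloud(c)); C=c['pixels'].mean(-1)
    print(n)
    def sel(x0,x1,y0,y1,z0,z1): 
        return (p[...,0]>x0)&(p[...,0]<x1)&(p[...,1]>y0)&(p[...,1]<y1)&(p[...,2]>z0)&(p[...,2]<z1)
    rect(p[sel(-20,110,-80,-20,15,26)],'foot+pad')
    rect(p[sel(-20,110,-80,-20,20.5,25)],'pad')
    rect(p[sel(-20,110,-125,-50,45,70)],'housing')
    rect(p[sel(-180,-40,-50,50,8,18)],'shoe')
    rect(p[sel(-180,-20,-50,50,34,46)],'strap')
    rect(p[sel(-180,-20,-50,50,52,80)],'knob')
    rect(p[sel(-180,-20,-50,50,66,80)],'knobtop')
    rect(p[sel(-140,-30,-120,-50,15,80)],'vblock')
    for i,(u,v) in enumerate([]):pass
E
```

```text
scene
foot+pad 1536 [ 32.3 -58.3] [81.4 43.3] 0.2 z 18.9 med [ 39.7 -56.7  18. ] pct [[-5.3, -79.1, 15.7], [71.7, -37.5, 23.1]]
pad 475 [ 32.6 -54.8] [30.9 36.7] 89.6 z 22.1 med [ 33.3 -54.8  22.1] pct [[15.3, -70.0, 20.7], [49.3, -40.2, 23.6]]
housing 1245 [ 33.1 -98.5] [31.8 76.7] 88.6 z 55.5 med [ 41.  -93.8  56.8] pct [[-2.4, -112.7, 45.6], [69.9, -83.7, 61.1]]
shoe 504 [-115.2   14.8] [28.2 62.3] 81.9 z 13.2 med [-112.1   15.9   13.5] pct [[-144.1, -0.2, 8.5], [-85.4, 30.8, 15.6]]
strap 575 [-82.   -5.5] [24.3 80.7] 75.0 z 40.0 med [-70.5  -5.8  39.6] pct [[-109.9, -22.8, 34.5], [-42.8, 11.6, 45.6]]
knob 435 [-106.    -1.3] [13.3 47.7] 70.0 z 65.1 med [-100.1    0.4   66.3] pct [[-125.6, -12.1, 52.3], [-84.0, 10.4, 72.9]]
knobtop 222 [-106.    -1.3] [13.  46.7] 71.8 z 70.8 med [-102.9   -0.2   71.5] pct [[-126.1, -12.0, 66.3], [-84.6, 9.8, 73.1]]
vblock 816 [-98.7 -91.9] [57.4 58.4] 5.7 z 26.4 med [-90.8 -86.8  27.1] pct [[-122.9, -105.6, 15.8], [-71.6, -62.3, 34.8]]
top
foot+pad 1159 [ 30.8 -57.7] [79.9 44.5] 0.3 z 20.1 med [ 30.1 -57.8  19.4] pct [[-7.6, -79.1, 16.5], [69.0, -
[... 178 characters left out ...]
med [ 30.  -97.8  59.1] pct [[-5.6, -114.3, 48.9], [65.8, -82.5, 63.1]]
shoe 650 [-119.     2.4] [51.3 57.9] 77.8 z 14.6 med [-126.6   -1.9   14.7] pct [[-148.9, -25.4, 11.1], [-89.2, 30.1, 17.2]]
strap 372 [-81.8  -5.5] [26.8 73.9] 77.8 z 41.4 med [-69.6  -8.7  41. ] pct [[-107.3, -21.0, 38.1], [-45.6, 7.5, 45.6]]
knob 221 [-107.6    0. ] [12.2 44.3] 70.4 z 71.6 med [-107.2   -0.7   72.6] pct [[-127.6, -10.9, 53.9], [-86.5, 10.1, 75.1]]
knobtop 205 [-1.075e+02  1.000e-01] [12.1 44.3] 70.4 z 72.7 med [-107.5   -0.3   72.8] pct [[-127.7, -10.1, 68.4], [-87.1, 10.3, 75.1]]
vblock 740 [-78.8 -89.9] [96.6 60.3] 0.8 z 27.8 med [-99.1 -84.6  32.9] pct [[-124.4, -119.1, 15.6], [-65.4, -62.8, 36.8]]
```

Call:
{"method": "move_arm", "body": {"rot": [[0,0,0],[0,0,0],[0,0,0],[0,0,0],[0,0,0],[0,0,0],[0,0,0],[0,0,0],[0,0,0],[0,0,0]], "dp": [[-0.45,0,-0.81],[-0.45,0,-0.81],[-0.45,0,-0.81],[-0.45,0,-0.81],[-0.45,0,-0.81],[-0.45,0,-0.81],[-0.45,0,-0.81],[-0.45,0,-0.81],[-0.45,0,-0.81],[-0.45,0,-0.81]], "jaw": [0,0,0,0,0,0,0,0,0,0], "force": 30}}

```text
clock: 0.93
eef_pos: [0.394, 0.3456, 0.231]
eef_rot: [0.583, 0.4, -0.401, -0.583]
force: [0.9, 0.2, 1.2]
width: 0.0852
```

Call:
{"method": "move_arm", "body": {"rot": [[0,0,0],[0,0,0],[0,0,0],[0,0,0],[0,0,0],[0,0,0],[0,0,0],[0,0,0],[0,0,0],[0,0,0]], "dp": [[-0.45,0,-0.81],[-0.45,0,-0.81],[-0.45,0,-0.81],[-0.45,0,-0.81],[-0.45,0,-0.81],[-0.45,0,-0.81],[-0.45,0,-0.81],[-0.45,0,-0.81],[-0.45,0,-0.81],[-0.45,0,-0.81]], "jaw": [0,0,0,0,0,0,0,0,0,0]}}

```text
clock: 1.77
eef_pos: [0.5724, 0.1325, 0.2308]
eef_rot: [-0.583, -0.4, 0.401, 0.583]
force: [-0.3, 0.6, 0.6]
width: 0.0851
```

Call:
{"method": "move_arm", "body": {"rot": [[0,-1,0],[0,-1,0],[0,-1,0],[0,-1,0],[0,-1,0],[0,-1,0],[0,-1,0],[0,-1,0],[0,-1,0],[0,-1,0]], "dp": [[0,0,0],[0,0,0],[0,0,0],[0,0,0],[0,0,0],[0,0,0],[0,0,0],[0,0,0],[0,0,0],[0,0,0]], "jaw": [0,0,0,0,0,0,0,0,0,0]}}

```text
clock: 2.6
eef_pos: [0.5716, 0.1337, 0.2308]
eef_rot: [-0.303, -0.639, 0.639, 0.303]
force: [-0.9, -0.5, -0.0]
width: 0.085
```

Call:
{"method": "move_arm", "body": {"rot": [[0,-1,0],[0,-1,0],[0,-1,0],[0,-1,0],[0,-1,0],[0,-1,0],[0,-1,0],[0,0,0]], "dp": [[0,0,0],[0,0,0],[0,0,0],[0,0,0],[0,0,0],[0,0,0],[0,0,0],[0,0,0]], "jaw": [0,0,0,0,0,0,0,0]}}

```text
clock: 3.27
eef_pos: [0.5716, 0.1337, 0.2308]
eef_rot: [-0.054, -0.705, 0.705, 0.055]
force: [0.1, -0.9, 0.2]
width: 0.0852
```

Call:
{"method": "move_arm", "body": {"rot": [[0,-0.2,0],[0,0,0],[0,0,0],[0,0,0],[0,0,0],[0,0,0],[0,0,0]], "dp": [[-0.03,0.8,0],[0,0.8,0],[0,0.8,0],[0,0.8,0],[0,0.8,0],[0,0.6,0],[0,0.4,0]], "jaw": [0,0,0,0,0,0,0]}}

```text
clock: 3.85
eef_pos: [0.5713, 0.1334, 0.0789]
eef_rot: [-0.048, -0.705, 0.706, 0.051]
force: [0.4, -0.4, 1.0]
width: 0.0853
```

Call:
{"method": "move_arm", "body": {"rot": [[0,0,0],[0,0,0],[0,0,0],[0,0,0],[0,0,0],[0,0,0],[0,0,0],[0,0,0],[0,0,0],[0,0,0]], "dp": [[0,0,0],[0,0,0],[0,0,0],[0,0,0],[0,0,0],[0,0,0],[0,0,0],[0,0,0],[0,0,0],[0,0,0]], "jaw": [0.4,0.6,0.7,0.8,0.9,1,1,1,1,1]}}

```text
clock: 4.68
eef_pos: [0.5729, 0.1336, 0.0818]
eef_rot: [0.048, 0.705, -0.705, -0.048]
force: [-1.2, -1.0, 6.1]
width: 0.0114
```

```bash
python3 - <<'E'
from h import *
c=shot('scene','scene1'); s=sense(); print(s['eef_pos'],s['width'],s['force'],s['q'])
cv2.imwrite('pics/sc1z.png',cv2.resize(c['pixels'][120:340,140:390,::-1],None,fx=2.7,fy=2.7,interpolation=cv2.INTER_CUBIC))
E
```

```text
[0.57288444 0.13361076 0.08183698] 0.011085057461188402 [-2.68896125 -0.02007231  5.33958642] [ 1.11755309e-01  5.10637594e-01  1.68662387e+00 -4.11380174e-05
  9.44154394e-01 -2.89328451e+00]
```

View pics/sc1z.png

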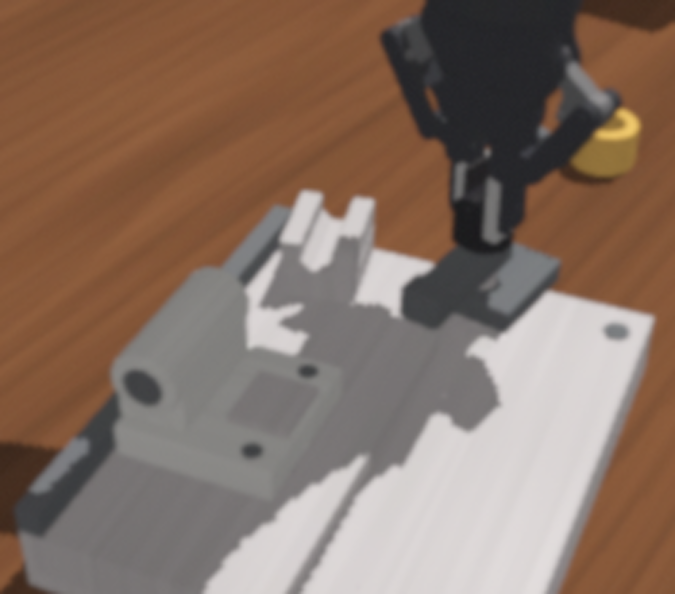

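Call:
{"method": "move_arm", "body": {"rot": [[0,0,0],[0,0,0],[0,0,0],[0,0,0],[0,0,0],[0,0,0],[0,0,0],[0,0,0]], "dp": [[0,-0.08,0],[-0.044,0,0.126],[-0.044,0,0.126],[-0.044,0,0.126],[-0.044,0,0.126],[-0.044,0,0.126],[-0.044,0,0.126],[0,0,0]], "jaw": [1,1,1,1,1,1,1,1]}}

```text
clock: 5.4
eef_pos: [0.5773, 0.1091, 0.0831]
eef_rot: [-0.048, -0.705, 0.706, 0.049]
force: [0.0, -1.0, -9.6]
width: 0.0114
```

Call:
{"method": "move_arm", "body": {"rot": [[0,0,0],[0,0,0],[0,0,0],[0,0,0],[0,0,0]], "dp": [[-0.044,0,0.126],[-0.044,0,0.126],[-0.044,0,0.126],[-0.044,0,0.126],[0,0,0]], "jaw": [1,1,1,1,1]}}

```text
clock: 5.82
eef_pos: [0.5804, 0.0936, 0.0832]
eef_rot: [-0.048, -0.705, 0.706, 0.049]
force: [-0.6, 2.0, -12.9]
width: 0.0117
```

Call:
{"method": "move_arm", "body": {"rot": [[0,0,0],[0,0,0],[0,0,0],[0,0,0],[0,0,0],[0,0,0],[0,0,0]], "dp": [[0,0.05,0],[-0.044,0,0.126],[-0.044,0,0.126],[-0.044,0,0.126],[-0.044,0,0.126],[-0.044,0,0.126],[0,0,0]], "jaw": [1,1,1,1,1,1,1]}}

```text
clock: 6.4
eef_pos: [0.5846, 0.0764, 0.0823]
eef_rot: [-0.05, -0.703, 0.708, 0.05]
force: [-5.0, -2.2, -3.0]
width: 0.0112
```

```bash
python3 - <<'E'
from h import *
c=shot('scene','scene2'); s=sense(); print(s['eef_pos'],s['width'],s['force'],s['ft_torque'],toplate(s['eef_pos']))
cv2.imwrite('pics/sc2z.png',cv2.resize(c['pixels'][120:340,140:390,::-1],None,fx=2.7,fy=2.7,interpolation=cv2.INTER_CUBIC))
E
```

```text
[0.58457086 0.07649732 0.08231859] 0.011276096208033553 [-3.16894025 -2.24105802 -2.86569468] [-0.36788401  0.7163761   0.00661057] [-4.82280479e+01  2.13699169e-02  4.83185862e+01]
```

View pics/sc2z.png

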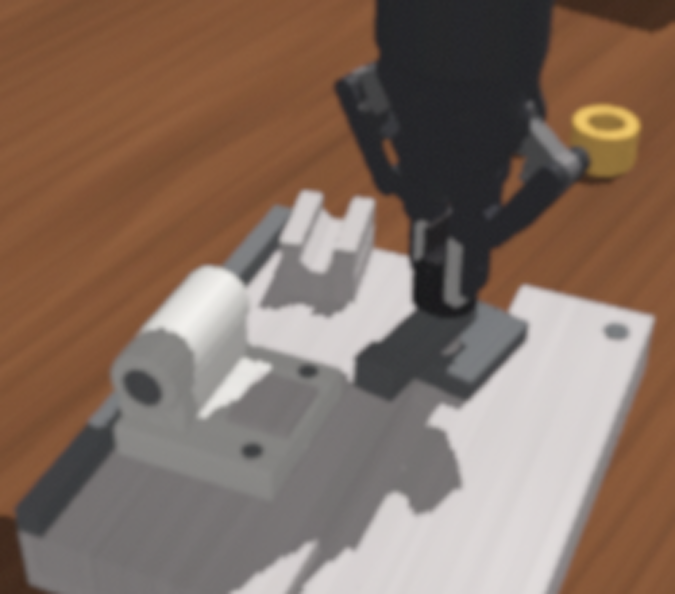

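Call:
{"method": "move_arm", "body": {"rot": [[0,0,0],[0,0,0],[0,0,0],[0,0,0],[0,0,0],[0,0,0],[0,0,0],[0,0,0],[0,0,0]], "dp": [[-0.054,0,0.158],[-0.054,0,0.158],[-0.054,0,0.158],[-0.054,0,0.158],[-0.054,0,0.158],[-0.054,0,0.158],[-0.054,0,0.158],[-0.054,0,0.158],[0,0,0]], "jaw": [1,1,1,1,1,1,1,1,1]}}

```text
clock: 7.2
eef_pos: [0.5905, 0.0484, 0.0824]
eef_rot: [-0.056, -0.695, 0.715, 0.056]
force: [-5.9, 1.5, 0.0]
width: 0.0114
```

```bash
python3 - <<'E'
from h import *
s=sense(); print(s['eef_pos'],s['width'],s['force'],s['ft_torque'],toplate(s['eef_pos']))
E
```

```text
[0.59054312 0.04843629 0.08241202] 0.011357499022509886 [-5.87300825  1.5440065   0.01719679] [0.58655267 1.23289848 0.04853477] [-19.54075576   0.37940639  48.41202072]
```

Call:
{"method": "move_arm", "body": {"rot": [[0,0,0],[0,0,0]], "dp": [[0,0,0],[0,0,0]], "jaw": [1,1]}}

```text
clock: 7.37
eef_pos: [0.5905, 0.0485, 0.0824]
eef_rot: [-0.056, -0.695, 0.715, 0.056]
force: [-6.0, 0.6, -0.3]
width: 0.0115
```

```bash
python3 - <<'E'
from h import *
from scipy.spatial.transform import Rotation as R
c=shot('scene','scene3'); s=sense(); print(s['eef_pos'],s['width'],s['force'],s['ft_torque'],toplate(s['eef_pos']),s['q'])
print(R.from_quat(s['eef_rot']).as_matrix().round(3))
cv2.imwrite('pics/sc3z.png',cv2.resize(c['pixels'][120:340,140:390,::-1],None,fx=2.7,fy=2.7,interpolation=cv2.INTER_CUBIC))
c=shot('top','top3')
cv2.imwrite('pics/top3z.png',cv2.resize(c['pixels'][125:295,195:390,::-1],None,fx=3.5,fy=3.5,interpolation=cv2.INTER_CUBIC))
E
```

```text
[0.59054659 0.04849169 0.08244722] 0.011215978177922347 [-5.90840632  1.59670525 -1.21045443] [0.56902339 1.21588307 0.00600756] [-19.59439331   0.39367135  48.44721813] [-0.01648547  0.51675003  1.67251996 -0.03513803  0.95390376 -2.97900554]
[[-0.987 -0.002 -0.158]
 [ 0.158 -0.029 -0.987]
 [-0.003 -1.     0.029]]
```

View pics/sc3z.png

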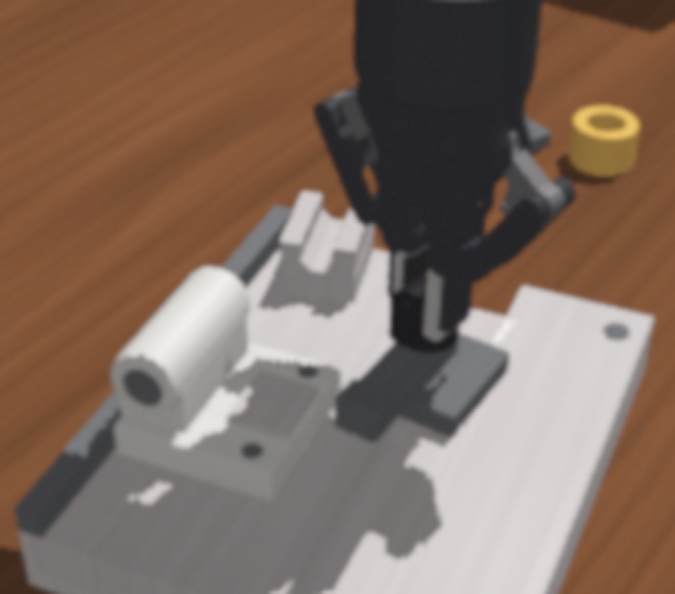

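View pics/top3z.png

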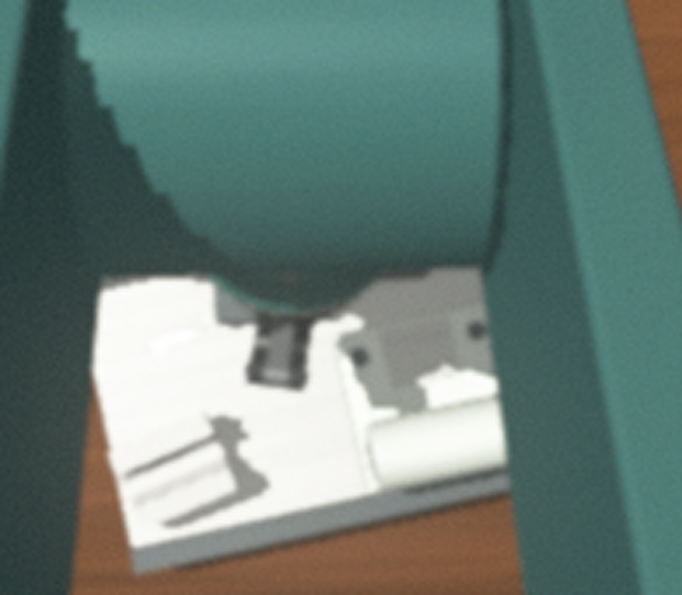

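Call:
{"method": "move_arm", "body": {"rot": [[0,0.7,0],[0,0.7,0],[0,0.7,0],[0,0,0]], "dp": [[0,0,0],[0,0,0],[0,0,0],[0,0,0]], "jaw": [1,1,1,1]}}

```text
clock: 7.8
eef_pos: [0.5903, 0.0485, 0.0817]
eef_rot: [-0.135, -0.684, 0.704, 0.133]
force: [-5.0, 1.6, -5.6]
width: 0.0114
```

```bash
cat >> h.py <<'E'
def st():
    from scipy.spatial.transform import Rotation as R
    s=sense(); M=R.from_quat(s['eef_rot']).as_matrix(); x=M[:,0]
    print('plate',toplate(s['eef_pos']).round(1),'F',s['force'].round(1),'T',s['ft_torque'].round(2),'q',s['q'].round(2),'w',s['width'].round(4))
    print('yaw',np.degrees(np.arctan2(x[1],x[0])).round(1),'y',M[:,1].round(3)); 
    u=np.r_[U,0];v=np.r_[V,0]; print('U in tool',(M.T@u).round(3),'V in tool',(M.T@v).round(3), 'tiltx fix',round(np.degrees(-M[:,1]@np.cross(M[:,0],[0,0,-1]))/6,2),'t',s['clock'])
E
python3 -c "
from h import *
st()"
```

```text
Traceback (most recent call last):
  File "h.py", line 22, in st
    print('plate',toplate(s['eef_pos']).round(1),'F',s['force'].round(1),'T',s['ft_torque'].round(2),'q',s['q'].round(2),'w',s['width'].round(4))
                                                                                                                             ^^^^^^^^^^^^^^^^
AttributeError: 'float' object has no attribute 'round'
```

```bash
sed -i "s/s\['width'\].round(4)/round(s['width'],4)/" h.py
python3 -c "
from h import *
st()"
```

```text
plate [-19.7   0.2  47.7] F [-5.   1.6 -5.6] T [ 0.61  1.03 -0.06] q [-0.02  0.52  1.67 -0.04  0.95 -2.76] w 0.0114
yaw 158.2 y [-0.002 -0.029 -1.   ]
U in tool [-0.547  0.028  0.837] V in tool [-0.837 -0.008 -0.547] tiltx fix -0.26 t 7.8
```

Call:
{"method": "move_arm", "body": {"rot": [[-0.26,0,-0.08],[0,0,0],[0,0,0],[0,0,0],[0,0,0],[0,0,0]], "dp": [[0,0,0],[-0.09,0,0.14],[-0.09,0,0.14],[-0.09,0,0.14],[-0.09,0,0.14],[0,0,0]], "jaw": [1,1,1,1,1,1]}}

```text
clock: 8.3
eef_pos: [0.5944, 0.0278, 0.0818]
eef_rot: [-0.132, -0.694, 0.695, 0.132]
force: [-5.2, -0.6, -7.9]
width: 0.0111
```

```bash
python3 -c "
from h import *
st()"
```

```text
plate [ 1.4  0.2 47.8] F [-5.2 -0.6 -7.9] T [-0.22  1.11 -0.04] q [-0.07  0.52  1.67 -0.    0.95 -2.83] w 0.0111
yaw 158.4 y [ 0.    -0.001 -1.   ]
U in tool [-0.543  0.001  0.84 ] V in tool [-0.84  -0.    -0.543] tiltx fix -0.01 t 8.3
```

Call:
{"method": "move_arm", "body": {"rot": [[0,0,0],[0,0,0],[0,0,0],[0,0,0],[0,0,0],[0,0,0],[0,0,0],[0,0,0]], "dp": [[-0.09,0,0.14],[-0.09,0,0.14],[-0.09,0,0.14],[-0.09,0,0.14],[-0.09,0,0.14],[-0.09,0,0.14],[-0.09,0,0.14],[0,0,0]], "jaw": [1,1,1,1,1,1,1,1]}}

```text
clock: 8.97
eef_pos: [0.6012, -0.0061, 0.0818]
eef_rot: [-0.133, -0.694, 0.695, 0.132]
force: [-4.2, 0.4, -8.6]
width: 0.0114
```

```bash
python3 -c "
from h import *
st()
c=shot('scene','scene4')
cv2.imwrite('pics/sc4z.png',cv2.resize(c['pixels'][120:340,140:390,::-1],None,fx=2.7,fy=2.7,interpolation=cv2.INTER_CUBIC))
"
```

```text
plate [36.   0.2 47.8] F [-4.2  0.4 -8.6] T [-0.06  1.09 -0.05] q [-0.12  0.53  1.66 -0.    0.96 -2.89] w 0.0114
yaw 158.4 y [ 0.    -0.001 -1.   ]
U in tool [-0.543  0.001  0.84 ] V in tool [-0.84   0.    -0.543] tiltx fix -0.01 t 8.9667
```

View pics/sc4z.png

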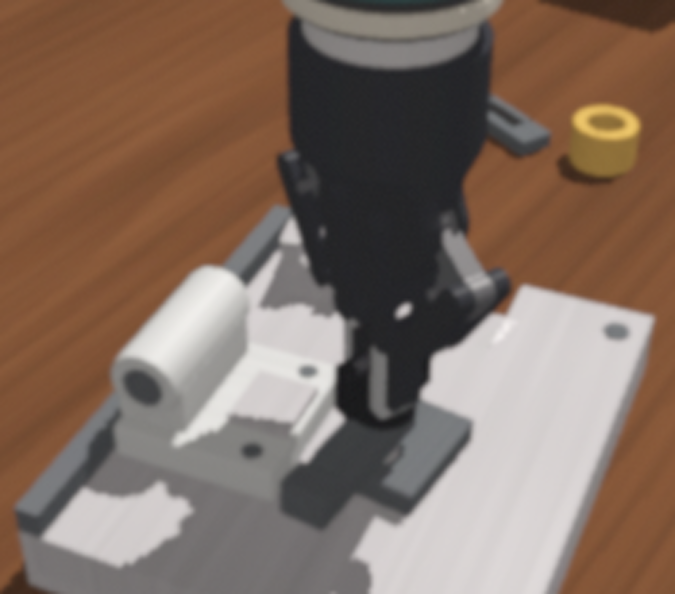

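Call:
{"method": "move_arm", "body": {"rot": [[0,0,0],[0,0.6,0],[0,0.6,0],[0,0.6,0],[0,0.6,0],[0,0.6,0],[0,0.6,0],[0,0,0]], "dp": [[0,0.04,0],[0,0,0],[0,0,0],[0,0,0],[0,0,0],[0,0,0],[0,0,0],[0,0,0]], "jaw": [1,1,1,1,1,1,1,1]}}

```text
clock: 9.68
eef_pos: [0.6009, -0.0049, 0.0812]
eef_rot: [-0.262, -0.657, 0.657, 0.261]
force: [-6.3, 1.7, -3.8]
width: 0.0115
```

```bash
python3 -c "
from h import *
st()
c=shot('scene','scene5')
cv2.imwrite('pics/sc5z.png',cv2.resize(c['pixels'][120:340,140:390,::-1],None,fx=2.7,fy=2.7,interpolation=cv2.INTER_CUBIC))
"
```

```text
plate [34.8  0.1 47.2] F [-6.3  1.7 -3.8] T [ 0.46  1.5  -0.01] q [-0.12  0.53  1.66 -0.    0.96 -2.51] w 0.0115
yaw 136.6 y [ 0. -0. -1.]
U in tool [-0.816  0.     0.578] V in tool [-0.578  0.    -0.816] tiltx fix 0.0 t 9.6833
```

View pics/sc5z.png

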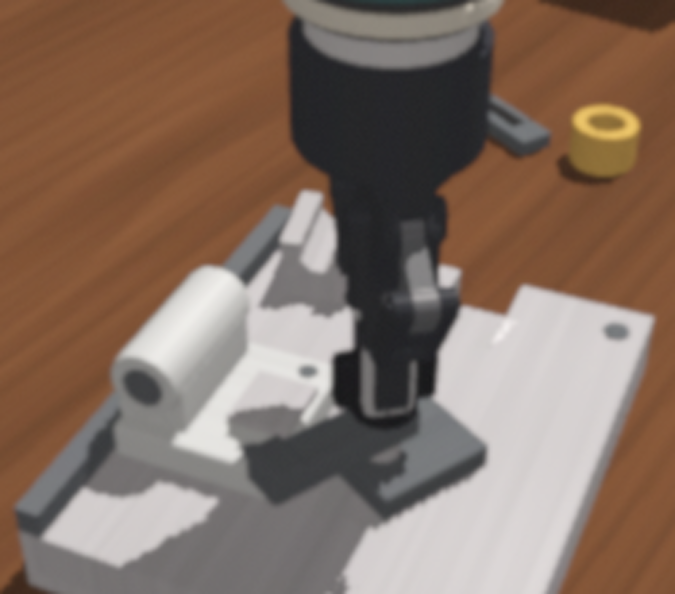

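Call:
{"method": "move_arm", "body": {"rot": [[0,0.6,0],[0,0.6,0],[0,0.6,0],[0,0.6,0],[0,0.6,0],[0,0.6,0],[0,0.6,0],[0,0.6,0],[0,0.6,0],[0,0,0]], "dp": [[0,0,0],[0,0,0],[0,0,0],[0,0,0],[0,0,0],[0,0,0],[0,0,0],[0,0,0],[0,0,0],[0,0,0]], "jaw": [1,1,1,1,1,1,1,1,1,1]}}

```text
clock: 10.57
eef_pos: [0.6006, -0.0047, 0.0813]
eef_rot: [-0.434, -0.558, 0.558, 0.434]
force: [-6.7, 2.2, -3.9]
width: 0.0112
```

```bash
python3 -c "
from h import *
st()
c=shot('scene','scene6')
cv2.imwrite('pics/sc6z.png',cv2.resize(c['pixels'][120:340,140:390,::-1],None,fx=2.7,fy=2.7,interpolation=cv2.INTER_CUBIC))
"
```

```text
plate [34.5 -0.1 47.3] F [-6.7  2.2 -3.9] T [0.45 1.62 0.01] q [-0.12  0.53  1.66  0.    0.96 -1.94] w 0.0112
yaw 104.2 y [-0.  0. -1.]
U in tool [-0.999 -0.     0.051] V in tool [-0.051 -0.    -0.999] tiltx fix -0.0 t 10.5667
```

View pics/sc6z.png

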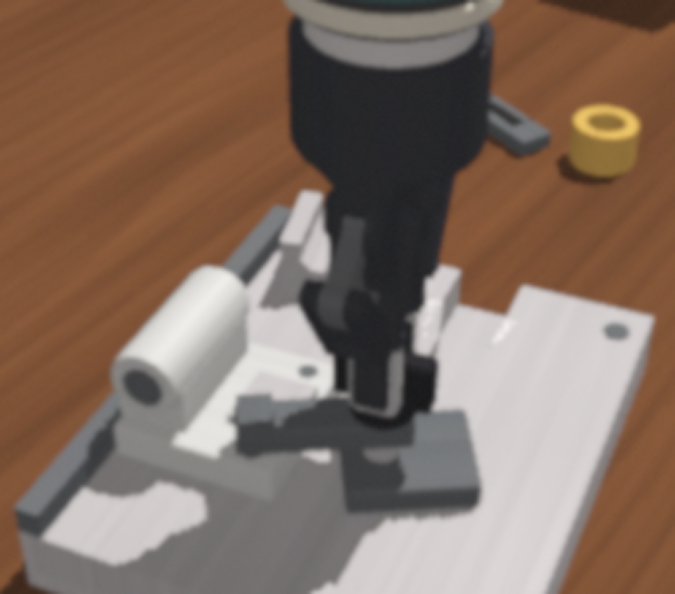

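Call:
{"method": "move_arm", "body": {"rot": [[0,0.6,0],[0,0.6,0],[0,0.6,0],[0,0.6,0],[0,0.6,0],[0,0.6,0],[0,0,0]], "dp": [[0,0,0],[0,0,0],[0,0,0],[0,0,0],[0,0,0],[0,0,0],[0,0,0]], "jaw": [1,1,1,1,1,1,1]}}

```text
clock: 11.2
eef_pos: [0.601, -0.005, 0.0812]
eef_rot: [0.531, 0.467, -0.467, -0.531]
force: [-6.4, 1.4, -4.5]
width: 0.0111
```

```bash
cat >> h.py <<'E'
def clampfit(c):
    p=toplate(cloud(c)); C=c['pixels'].astype(int)
    dark=(C.mean(-1)<130)
    m=dark&(p[...,2]>28)&(p[...,2]<45)&(p[...,0]>-20)&(p[...,0]<90)&(p[...,1]<-14)&(p[...,1]>-74)
    q=p[m]; r=cv2.minAreaRect(q[:,:2].astype(np.float32)); print('strap',len(q),r)
    vx,vy,x0,y0=cv2.fitLine(q[q[:,2]>33][:,:2].astype(np.float32),cv2.DIST_L2,0,.01,.01).ravel(); print('line',vx,vy,x0,y0,np.degrees(np.arctan2(vy,vx)))
    t=q[q[:,2]>33]; i=t[:,1]<np.percentile(t[:,1],20); print('tip end y',np.percentile(t[:,1],1),'tip x range',np.percentile(t[i,0],[3,97]),'ztop',np.median(t[:,2]))
    m=(C.mean(-1)<200)&(abs(p[...,2]-14)<3)&(p[...,0]>-30)&(p[...,0]<90)&(p[...,1]>-15)&(p[...,1]<60); q=p[m]; print('shoe',len(q),cv2.minAreaRect(q[:,:2].astype(np.float32)), np.percentile(q[:,:2],[2,98],axis=0))
    m=(p[...,2]>15)&(p[...,2]<26)&(p[...,0]>-20)&(p[...,0]<100)&(p[...,1]>-80)&(p[...,1]<-30)&(C.mean(-1)>100); q=p[m]; print('foot',cv2.minAreaRect(q[:,:2].astype(np.float32)))
    m=(p[...,2]>45)&(p[...,2]<70)&(p[...,0]>-30)&(p[...,0]<110)&(p[...,1]<-80); q=p[m]; print('housing',np.percentile(q[:,:2],[2,98],axis=0).round(1).tolist())
E
python3 -c "
from h import *
st()
c=shot('scene','scene7'); clampfit(c)
cv2.imwrite('pics/sc7z.png',cv2.resize(c['pixels'][120:340,140:390,::-1],None,fx=2.7,fy=2.7,interpolation=cv2.INTER_CUBIC))
"
```

```text
plate [34.9  0.2 47.2] F [-6.4  1.4 -4.5] T [ 0.38  1.44 -0.06] q [-0.12  0.53  1.66 -0.    0.96 -1.56] w 0.0111
yaw 82.6 y [ 0.001 -0.    -1.   ]
U in tool [-0.947  0.    -0.321] V in tool [ 0.321  0.    -0.947] tiltx fix 0.01 t 11.2
strap 689 ((44.007469177246094, -38.61241912841797), (22.261770248413086, 48.8352165222168), 10.17909049987793)
line 0.22203039 -0.9750397 47.014652 -38.321697 -77.17168
tip end y -59.63850693451649 tip x range [39.05739108 57.95981063] ztop 38.74188220787206
shoe 1196 ((33.10066223144531, 11.993200302124023), (55.59717559814453, 59.902042388916016), 10.04601001739502) [[  7.59021051 -12.743608  ]
 [ 61.96387725  42.42514303]]
foot ((32.673240661621094, -55.37983322143555), (81.61668395996094, 49.257503509521484), 0.18804799020290375)
housing [[-2.1, -112.5], [69.9, -83.6]]
```

View pics/sc7z.png

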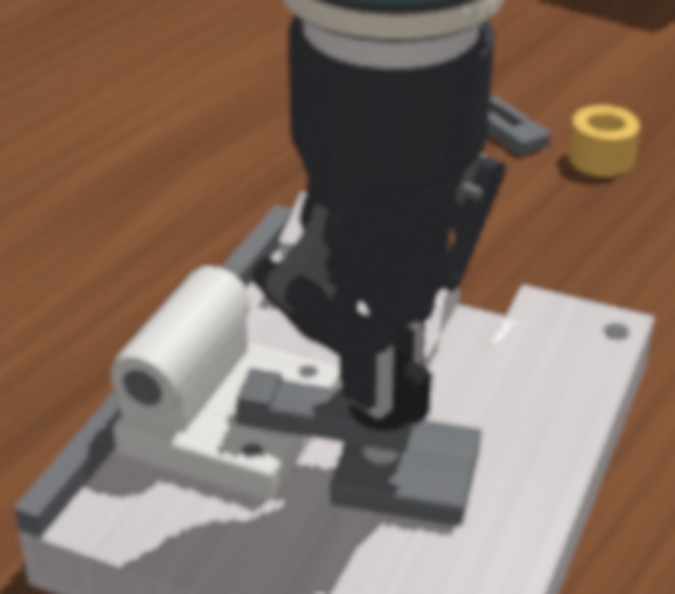

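```bash
python3 -c "
from h import *
for i in (5,6):
  print(i);clampfit(pickle.load(open(f'pics/scene{i}.pkl','rb')))
"
```

```text
5
strap 461 ((69.79505920410156, -20.1573429107666), (23.035625457763672, 50.224552154541016), 59.751888275146484)
line 0.93148035 -0.3637916 74.92902 -24.18802 -21.333235
tip end y -40.38518297533969 tip x range [73.10116222 89.1889579 ] ztop 39.105540614878805
shoe 857 ((27.61880874633789, 10.553068161010742), (43.50482177734375, 60.57402801513672), 59.26015090942383) [[-3.19800983 -3.88864251]
 [59.58330068 38.87836338]]
foot ((40.020233154296875, -58.11589813232422), (97.45796966552734, 43.602256774902344), 0.2275509089231491)
housing [[-2.2, -112.4], [69.9, -83.6]]
6
strap 713 ((54.758705139160156, -34.4942512512207), (23.100658416748047, 49.339237213134766), 27.489673614501953)
line 0.5741332 -0.8187619 57.472866 -34.807102 -54.96105
tip end y -55.4011655225606 tip x range [53.24609626 74.35759415] ztop 38.61151113749964
shoe 1098 ((30.899288177490234, 11.410467147827148), (52.3341064453125, 60.43545913696289), 28.47052764892578) [[  0.59557025 -10.00304591]
 [ 62.09946233  43.82218858]]
foot ((32.269386291503906, -58.42576599121094), (43.0595588684082, 82.33435821533203), 89.96892547607422)
housing [[-2.0, -112.3], [69.9, -83.7]]
```

Call:
{"method": "move_arm", "body": {"rot": [[0,0.6,0],[0,0.6,0],[0,0.6,0],[0,0.6,0],[0,0.6,0],[0,0,0]], "dp": [[0,0,0],[0,0,0],[0,0,0],[0,0,0],[0,0,0],[0,0,0]], "jaw": [1,1,1,1,1,1]}}

```text
clock: 11.75
eef_pos: [0.6009, -0.0052, 0.0808]
eef_rot: [0.598, 0.378, -0.378, -0.597]
force: [-6.4, 2.2, -7.7]
width: 0.0111
```

```bash
python3 -c "
from h import *
st()
c=shot('scene','scene8'); clampfit(c)
"
```

```text
plate [35.   0.1 46.8] F [-6.4  2.2 -7.7] T [ 0.25  1.23 -0.07] q [-0.12  0.53  1.66 -0.    0.96 -1.25] w 0.0111
yaw 64.6 y [ 0.    -0.001 -1.   ]
U in tool [-0.802  0.001 -0.597] V in tool [ 0.597  0.    -0.802] tiltx fix 0.0 t 11.75
strap 663 ((36.945899963378906, -38.38050079345703), (23.18963623046875, 48.42142105102539), 0.2805255353450775)
line 0.0010288515 -0.99999946 40.26254 -39.495255 -89.94105
tip end y -61.232686082541754 tip x range [29.59864157 47.80219553] ztop 38.21162783924101
shoe 1197 ((36.487831115722656, 13.585151672363281), (53.11736297607422, 57.55219268798828), 0.5209090709686279) [[ 12.38977939 -13.01995368]
 [ 61.87230426  41.43772888]]
foot ((32.729103088378906, -57.44358825683594), (82.00863647460938, 44.996856689453125), 0.026332223787903786)
housing [[-2.1, -112.4], [70.0, -83.6]]
```

Call:
{"method": "move_arm", "body": {"rot": [[0,0.6,0],[0,0.6,0],[0,0.6,0],[0,0.6,0],[0,0.6,0],[0,0,0]], "dp": [[0,0.02,0],[0,0.02,0],[0,0.02,0],[0,0.02,0],[0,0.02,0],[0,0,0]], "jaw": [1,1,1,1,1,1]}}

```text
clock: 12.3
eef_pos: [0.6011, -0.0053, 0.0791]
eef_rot: [0.65, 0.28, -0.28, -0.649]
force: [-7.4, 0.4, 2.1]
width: 0.0116
```

```bash
python3 -c "
from h import *
st()
c=shot('scene','scene9'); clampfit(c)
"
```

```text
plate [35.2  0.2 45.1] F [-7.4  0.4  2.1] T [ 0.    1.67 -0.04] q [-0.12  0.53  1.66 -0.    0.95 -0.94] w 0.0116
yaw 46.6 y [ 0.001 -0.001 -1.   ]
U in tool [-0.578  0.001 -0.816] V in tool [ 0.816  0.001 -0.578] tiltx fix 0.01 t 12.3
strap 620 ((38.16565704345703, -38.73482894897461), (22.147705078125, 49.24164581298828), 1.4836900234222412)
line 0.007825489 -0.99996936 40.3418 -39.49895 -89.55162
tip end y -61.10904127845573 tip x range [30.02969133 47.91593542] ztop 36.70386762001651
shoe 1189 ((35.84960174560547, 13.709349632263184), (57.252769470214844, 54.689701080322266), 89.91170501708984) [[ 12.52221095 -12.95439611]
 [ 62.19618687  41.4525727 ]]
foot ((32.977508544921875, -54.983097076416016), (49.936031341552734, 82.0689468383789), 89.94001007080078)
housing [[-1.9, -112.6], [69.8, -83.8]]
```

Call:
{"method": "move_arm", "body": {"rot": [[0,0.6,0],[0,0.6,0],[0,0.6,0],[0,0.6,0],[0,0.6,0],[0,0,0]], "dp": [[0,0.01,0],[0,0.01,0],[0,0.01,0],[0,0.01,0],[0,0.01,0],[0,0,0]], "jaw": [1,1,1,1,1,1]}}

```text
clock: 12.85
eef_pos: [0.6016, -0.0052, 0.0781]
eef_rot: [0.686, 0.175, -0.174, -0.685]
force: [-8.5, 2.1, 5.5]
width: 0.0115
```

```bash
python3 -c "
from h import *
st()
c=shot('scene','scene10'); clampfit(c)
"
```

```text
plate [35.2  0.7 44.1] F [-8.5  2.1  5.5] T [ 0.14  2.13 -0.01] q [-0.12  0.53  1.66 -0.    0.95 -0.62] w 0.0115
yaw 28.6 y [ 0.002 -0.001 -1.   ]
U in tool [-0.298  0.001 -0.955] V in tool [ 0.955  0.002 -0.298] tiltx fix 0.01 t 12.85
strap 616 ((38.579586029052734, -38.736854553222656), (21.174718856811523, 49.21335983276367), 0.6856671571731567)
line 0.017249042 -0.9998512 40.15263 -39.36483 -89.01165
tip end y -61.28747357618539 tip x range [30.50826784 48.47668431] ztop 36.1196213517628
shoe 1192 ((36.42146301269531, 13.571184158325195), (54.47559356689453, 57.55503845214844), 0.752526044845581) [[ 12.7371081  -13.20369671]
 [ 62.36484036  41.71288713]]
foot ((32.167110443115234, -58.29656982421875), (82.07066345214844, 43.23197555541992), 0.01886257715523243)
housing [[-1.8, -112.6], [69.9, -83.6]]
```

Call:
{"method": "move_arm", "body": {"rot": [[0,0.4,0],[0,0.4,0],[0,0.4,0],[0,0,0],[0,0,0]], "dp": [[0,0,0],[0,0,0],[0,0,0],[0,0,0],[0,0,0]], "jaw": [1,1,1,1,1], "force": 60}}

```text
clock: 13.32
eef_pos: [0.6018, -0.0055, 0.0781]
eef_rot: [0.695, 0.134, -0.133, -0.694]
force: [-7.9, 0.8, 4.3]
width: 0.0105
```

```bash
python3 -c "
from h import *
st()
c=shot('scene','scene11'); clampfit(c)
"
```

```text
plate [35.6  0.8 44.1] F [-7.9  0.8  4.3] T [0.11 2.01 1.2 ] q [-0.12  0.53  1.66 -0.    0.95 -0.5 ] w 0.0105
yaw 21.8 y [ 0.002 -0.002 -1.   ]
U in tool [-0.182  0.002 -0.983] V in tool [ 0.983  0.002 -0.182] tiltx fix 0.03 t 13.3167
strap 609 ((35.881370544433594, -38.80889892578125), (49.52406692504883, 22.7888126373291), 87.27706909179688)
line 0.0458481 0.9989484 38.169476 -39.51339 87.37217
tip end y -61.52011397351803 tip x range [27.55847018 45.70370206] ztop 36.094480321558734
shoe 1182 ((38.0027961730957, 13.918315887451172), (57.532875061035156, 53.12090301513672), 88.46989440917969) [[ 14.39834577 -13.17375527]
 [ 63.38799842  41.34083675]]
foot ((32.24907302856445, -55.25832748413086), (49.30720901489258, 82.07904052734375), 89.93074798583984)
housing [[-1.9, -112.2], [69.9, -83.6]]
```

Call:
{"method": "move_arm", "body": {"rot": [[0,-0.08,0],[0,0,0],[0,0,0],[0,0,0],[0,0,0],[0,0,0],[0,0,0]], "dp": [[0,0,0],[0,0,0],[0,0,0],[0,0,0],[0,0,0],[0,0,0],[0,0,0]], "jaw": [1,0.9,0.8,0.7,0.6,0.5,0.5]}}

```text
clock: 13.95
eef_pos: [0.6036, -0.0059, 0.0774]
eef_rot: [0.695, 0.137, -0.133, -0.693]
force: [-0.1, 0.5, -0.2]
width: 0.0426
```

Call:
{"method": "move_arm", "body": {"rot": [[0,0,0],[0,0,0],[0,0,0],[0,0,0],[0,0,0],[0,0,0],[0,0,0],[0,0,0]], "dp": [[0,-0.3,0],[0,-0.6,0],[0,-0.8,0],[0,-0.8,0],[0,-0.8,0],[0,-0.8,0],[0,-0.8,0],[0,0,0]], "jaw": [0.5,0.5,0.5,0.5,0.5,0.5,0.5,0.5]}}

```text
clock: 14.62
eef_pos: [0.6053, -0.006, 0.23]
eef_rot: [0.696, 0.139, -0.131, -0.693]
force: [1.9, -0.3, 1.2]
width: 0.0427
```

Call:
{"method": "move_arm", "body": {"rot": [[0,0,0],[0,0,0],[0,0,0],[0,0,0],[0,0,0],[0,0,0],[0,0,0],[0,0,0],[0,0,0]], "dp": [[0,0,0.8],[0,0,0.8],[0,0,0.8],[0,0,0.8],[0,0,0.8],[0,0,0.8],[0,0,0.8],[0,0,0.8],[0,0,0]], "jaw": [0.5,0.5,0.5,0.5,0.5,0.5,0.5,0.5,0.5]}}

```text
clock: 15.37
eef_pos: [0.528, 0.1758, 0.2236]
eef_rot: [-0.694, -0.136, 0.135, 0.694]
force: [0.6, -0.4, -0.7]
width: 0.0427
```

```bash
python3 -c "
from h import *
st()
c=shot('scene','scene12'); clampfit(c)
cv2.imwrite('pics/sc12z.png',cv2.resize(c['pixels'][120:340,140:390,::-1],None,fx=2.7,fy=2.7,interpolation=cv2.INTER_CUBIC))
c=shot('top','top12'); clampfit(c)
cv2.imwrite('pics/top12z.png',cv2.resize(c['pixels'][125:295,195:390,::-1],None,fx=3.5,fy=3.5,interpolation=cv2.INTER_CUBIC))
"
```

```text
plate [-156.7  -36.   189.6] F [ 0.6 -0.4 -0.7] T [-0.   -0.02  0.05] q [ 0.2   0.3   1.62  0.    1.22 -0.19] w 0.0427
yaw 22.1 y [ 0.002  0.001 -1.   ]
U in tool [-0.188 -0.001 -0.982] V in tool [ 0.982  0.002 -0.188] tiltx fix -0.0 t 15.3667
strap 644 ((36.09415817260742, -39.02247619628906), (50.505767822265625, 23.751354217529297), 86.8857650756836)
line 0.05719455 0.9983631 37.876648 -40.849476 86.7212
tip end y -63.30094115862765 tip x range [25.13722511 45.63614832] ztop 36.111670706906764
shoe 1190 ((37.76914978027344, 13.817045211791992), (56.635353088378906, 52.94046401977539), 87.5129623413086) [[ 14.09869901 -13.36245372]
 [ 63.39136433  41.33990644]]
foot ((32.10086441040039, -55.240692138671875), (49.46804428100586, 81.45720672607422), 89.99879455566406)
housing [[-2.1, -112.5], [70.0, -83.6]]
strap 346 ((34.034332275390625, -38.691986083984375), (49.25191879272461, 21.315998077392578), 89.38387298583984)
line 0.029715173 0.9995584 34.264603 -38.465683 88.29719
tip end y -62.3946513459357 tip x range [24.09882993 42.87029861] ztop 37.85407223379114
shoe 552 ((35.74928283691406, 13.920618057250977), (59.461456298828125, 52.137386322021484), 87.34754180908203) [[ 10.04738124 -13.07929828]
 [ 60.67570676  42.50249393]]
foot ((30.77987289428711, -57.627017974853516), (44.546268463134766, 80.26238250732422), 89.96366882324219)
housing [[-5.7, -114.3], [65.9, -82.5]]
```

View pics/sc12z.png

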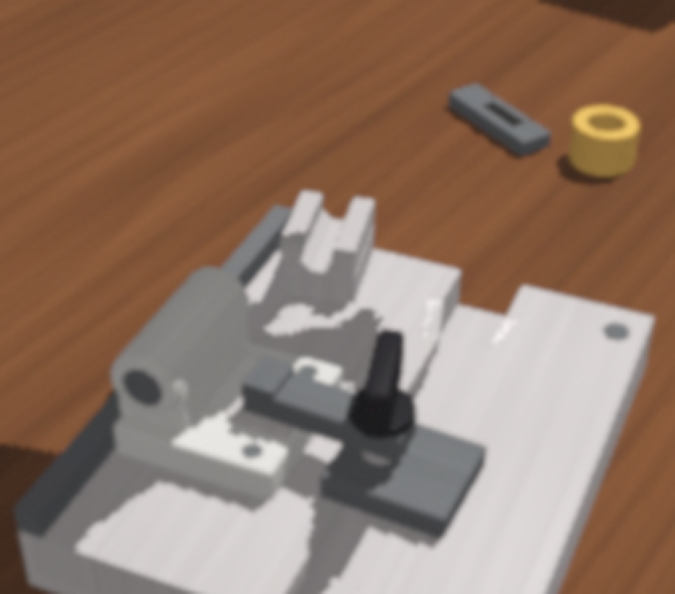

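View pics/top12z.png

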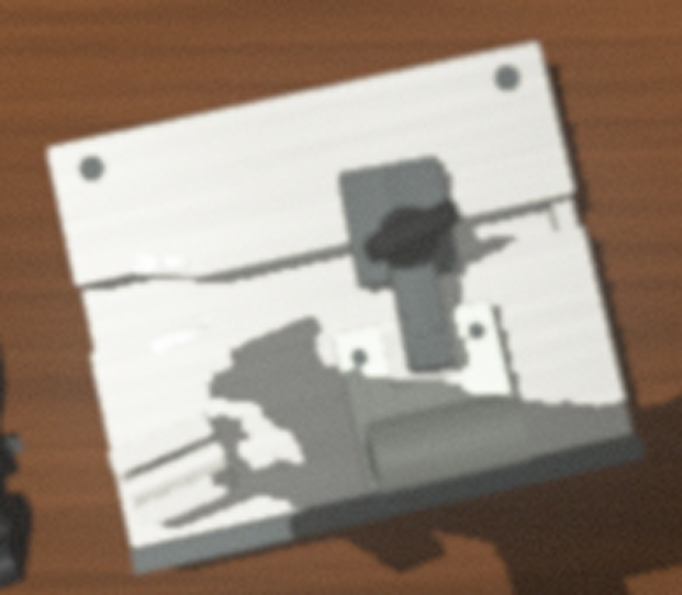

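```bash
python3 -c "
from h import *
for n in ('scene','top'):
  c=pickle.load(open(f'pics/{n}12.pkl','rb')); p=toplate(cloud(c))
  m=(p[...,0]>0)&(p[...,0]<75)&(abs(p[...,1])<35)&(p[...,2]>58)&(p[...,2]<75); q=p[m]; print(n,len(q),cv2.minAreaRect(q[:,:2].astype(np.float32)),np.percentile(q[:,2],[50,95]))
"
```

```text
scene 342 ((38.12652587890625, 1.1806926727294922), (44.845375061035156, 12.183842658996582), 13.007678031921387) [67.57020119 68.91732952]
top 212 ((35.380374908447266, 2.3682117462158203), (45.84505081176758, 12.040731430053711), 12.798346519470215) [68.92349853 71.21244802]
```

```bash
python3 -c "
from h import *
print(ticket.close_job())"
```

```text
the job is handed in; nothing more can be done
None
```

The casting is clamped to the plate, and I handed the job in at about 15.5 s. I gripped the knob, slid the clamp about 142 mm along the slot and swung the strap clockwise. I then tightened the knob until it hit a hard stop (about 1.2 N m on the wrist), released it and backed the arm well clear.

**Last checks, from both cameras:**
- **Strap:** it lies about 1 to 3 degrees past square, and its tip is roughly 2 to 4 mm along the slot from the middle of the pad.
- **Knob:** it sits at about 74 degrees (1.29 rad) to the strap. Its top has dropped about 5.5 mm, which matches the stop.
- **Casting:** the housing and foot measure the same as at the start, to within about 1 mm.

**What went wrong or disagreed:**
- **Wrist limit:** partway through the slide the last joint came right up to its range limit (-2.979 of -2.98). The tool tilted about 1.7 degrees and the slide fell short. I turned the knob clockwise, levelled the tool and carried on.
- **Early knob turn:** the knob turned somewhat on the strap before the strap reached its stop, but the strap stayed clear of the pad until it was square.
- **Camera offset:** the two cameras differ by about 2 mm along the slot.
- **Clamping force:** the force on the pad could not be measured directly. I infer it from the knob being at its stop.

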